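Close the capsule lever and start a large coffee

TASK

A capsule is already loaded in the coffee machine and its lever has been left standing open. Push the lever over towards the front of the machine until it snaps down shut, then press the large blue button all the way down for a moment to start a large coffee and let it go. Do not press the small white button, and leave the mug, jar, carton and pack where they stand.

Things in the scene. Friction and masses are not known exactly. Their poses are not given: they have to be found in the camera images.
- machine: Red capsule coffee machine, fixed, 295 long (x), 130 wide (y). Origin at desk level under its middle, +x to its front, z up. Water tank with black lid at the back, x -135 to -60; main body x -60 to 55; brewing head x 50 to 135, 100 wide; their flat tops at z 190. Drip tray under the head. The two buttons stand on the main body's top at x 10, y +41 and -41; which is on which side varies.
- lever (a joint): Lever angle in rad: 0 = open (stands up, leaning 18 degrees past vertical to the machine's back), 1.745 = shut (lies forward over the head, 8 degrees above level). An over-centre spring pushes it away from the middle, about 0.87: below that it springs back open, beyond it snaps shut by itself. About 4 to 6 N at the cross-bar start it moving, less towards the middle.
- lever_bar (a point): Centre of the orange cross-bar at the lever's free end, 110 from the hinge line, which runs along the machine's y at x -30, z 197 in its frame. Bar along machine y, 80 long, 16 thick; a flat steel stem 18 wide, 12 thick joins its middle to the hinge (a T). Open, the bar's centre is at machine x -64, z 302; shut, at x 79, z 212.
- large_top (a point): Centre of the top face of the large blue button (28 diameter, in a round steel collar of 44 diameter and 12 height); the face lies at z 212 in the machine's frame and is pressed straight down. When pressed fully it still stands 4 above its collar.
- large (a joint): Travel of the large blue button in m: 0 = up, 0.006 = fully down, which takes 5 N (it begins to move at 1.5 N). Springs back when let go.
- small_top (a point): Centre of the top face of the small white button (18 diameter, collar of 34 diameter), at the same height as the blue one. Not to be pressed.
- small (a joint): Travel of the small white button in m, 0 = up, 0.006 = fully down.
- mug: Loose white mug, 68 diameter, 70 tall, standing on the drip tray below the brewing head. Origin at the centre of its underside, z up.
- jar: Loose amber jar with black lid, 66 diameter, 85 tall, beside the machine. Origin at the centre of its underside, z up.
- carton: Loose green carton with a cream band, 130 x 75 x 55 tall, beside the machine. Origin at the centre of its underside, z up.
- pack: Loose small white pack with a red band, 55 x 86 x 22 tall, lying beside the machine. Origin at the centre of its underside, z up.

How it is judged:
On the way, in this order (a step that is already met when the one before it is completed fails the run):
1. the lever is snapped down shut (value of joint lever above 1.65 rad), for 0.2 s.
2. the large blue button is pressed down (value of joint large above 0.0045 m), for 0.1 s.
At the end, for the whole second after the job is handed in: The lever lies shut (within 0.1 rad of its closed stop), both buttons are up again (within 1.5 mm), and the mug, jar, carton and pack are upright within 20 mm of where they stood (value of joint lever above 1.65 rad and value of joint each of large, small below 0.0015 m and distance of each of mug, jar, carton, pack from where it was at the start of the episode below 0.02 m and angle between each of mug, jar, carton, pack's own z axis and vertical below 0.2 rad); the robot touches nothing.
It fails at once if the large button is pressed before the lever is shut (value of joint large above 0.003 m and value of joint lever below 1.6 rad).
It fails at once if the small white button is pressed (value of joint small above 0.003 m).
It fails at once if the mug is moved, lifted or tipped (distance of mug from where it was at the start of the episode above 0.02 m or angle between mug's own z axis and vertical above 0.3 rad).
It fails at once if the jar is moved, lifted or tipped (distance of jar from where it was at the start of the episode above 0.02 m or angle between jar's own z axis and vertical above 0.3 rad).
It fails at once if the carton or the pack is moved or lifted (distance of any of carton, pack from where it was at the start of the episode above 0.02 m).
It also fails if it takes over 38 s, if anything falls off the work surface, if the arm or the gripper's body presses on something with over 40 N, if the wrist force passes 120 N, or if a joint passes its speed limit or range.

ROBOT

A 6-joint arm with a two-finger parallel gripper is mounted at the origin on the work surface. World frame = base frame: x ahead of the robot, y to its left, z up, the work surface at z = 0. Lengths are in m, angles in rad, forces in N, time in s.
With the tool pointing down it reaches from about 0.3 to 0.775 m from the base axis. Payload 14.6 kg.
Tool frame: the origin (TCP) lies at the centre of the arm's flange, where the gripper is bolted on; the fingertips stand 173 mm ahead of it and the grasp point (between the pads) lies 155 mm ahead of it; z points along the fingers, y is the line along which they close (so a half turn about z gives the same grasp; the last joint's range is limited). The gripper opens to 85 mm and grips with 20 to 120 N. Pads are 22 mm wide; open, the fingers measure 114 mm over their backs; the gripper's body (76 mm by 85 mm) begins 54 mm behind the grasp point. The pads swing forward as they close: fully open they stand 13 mm farther back than shut.
Start: joints at [1.199, 0.3, 1.521, -0, 1.321, -0.067], TCP at [0.165, 0.525, 0.405] pointing down, gripper open.
Joint ranges: [-3.03, 3.03], [-0.79, 2.21], [0.23, 2.52], [-1.04, 4.18], [0, 3.07], [-2.55, 2.55]. Speed limits (rad/s): [2.22, 2.22, 2.57, 3.14, 3.14, 3.14].

INTERFACE

Orientations are given as [roll, pitch, yaw] about the fixed x, y, z axes, in that order (R = Rz(yaw) Ry(pitch) Rx(roll)).
In Python, from cell import arm gives the robot as it stands.
- The arm moves only by the tool send_rows, never from a script. Its argument "series" is a list that holds one entry, the list of rows, each a list of 5 numbers: the closure, from -1 (fully open) to 1 (shut), then the shift along the tool's x, y, z as a fraction of full scale, then the turn about the tool's z as a fraction of full scale. A call has 1 to 8 rows; each row shifts and turns the commanded pose from where the row before left it, along the tool's axes as they then stand; what a row does not reach is not made up. Full scale, the value 1, is 2.5 cm for a shift and 0.08 rad for a turn. A row lasts 1/10 s, in which the tool goes at most 50 mm and 8.59 degrees, less where a joint would pass 70% of its speed; a pose out of reach is approached as far as the arm can. A call with a number of a shift or a turn outside -1 to 1 is refused whole. A call with a gripper value outside its range is refused whole. The fingers move at their own pace and stop on an object; the grip force is fixed at half the most. Time passes only in rows, so rows that do not move let the fingers close. It gives the time, the measured TCP pose, the force, the opening and the grip force at its end, in the units of the state.
- arm.state(): the state, without advancing time (a new reading comes with each control period).
- arm.grab_frame(name): name is "scene" or "top"; returns a dict with "pixels" (400x640x3 uint8, red, green, blue), "fx", "fy", "cx", "cy" (pixels), "k1" (the pictures are not rectified: a ray, as slopes to the right and down, at radius r is drawn at 1 + k1 r^2 times it, then the intrinsics apply), "R" (3x3) and "t" (3): a world point X has camera coordinates R X + t. Camera axes: x right, y down, z forward; pixel columns grow to the right and rows downward; lengths in m; the calibration is good to about 2 mm. A picture is of the moment at which its call begins. There is no depth.
- arm.close_job(): hands the job in; it is judged then, once.
The state is a dict: "clock": time; "joint_positions": joint angles; "dq": joint speeds; "effort": joint torques, N m; "position": TCP position; "tcp_rot": TCP orientation; "wrist_force": force on the tool from outside, world axes, zero at the start; "torque": the same for the moment, N m; "finger_gap": opening from 0.0 (shut) to 1.0 (fully open); "grasp_force": force on a finger pad.
Only numpy, scipy, OpenCV 4.12 (cv2) and the standard library are available. Lean on these libraries where they do the work, as an engineer would, in place of code of your own. Each camera call takes 0.05 s, during which the arm holds its last target. There are 200 camera calls.

## Working session

There is one attempt and no reset: what is moved stays moved. The work goes in short steps, Python scripts to look and compute and a tool call to move; the robot and the scene stay as the last step left them, time stands still between calls to the robot, and variables do not carry over. Pictures are saved under pics/ and viewed, at most 10 in all, crops included, and the job is handed in when it is done.

Besides the shell and the picture viewer there is one more tool, called after "Call:" by a JSON object that holds its "op" and its "data". send_rows: Moves the arm, as the interface text tells. Shift numbers are shares of 2.5 cm and turn numbers shares of 0.08 rad, none past 1 either way. Its arguments: {"type":"object","properties":{"series":{"type":"array","items":{"type":"array","items":{"type":"array","items":{"type":"number","minimum":-1,"maximum":1}}}}},"required":["series"]}

```bash
ls; mkdir -p pics
python3 - <<'E'
from cell import arm
import cv2,pickle
s=arm.state();print(s)
d={}
for n in("scene","top"):
    f=arm.grab_frame(n);d[n]=f
    cv2.imwrite(f"pics/{n}0.png",f["pixels"][:,:,::-1])
    print(n,{k:v for k,v in f.items() if k!="pixels"})
pickle.dump(d,open("f0.pkl","wb"))
E
```

```text
pics
{'clock': 0.0, 'joint_positions': array([ 1.19937367e+00,  3.00490316e-01,  1.52155768e+00, -2.17763621e-05,
        1.32069306e+00, -6.66098402e-02]), 'dq': array([ 0.00049101, -0.00082124,  0.00199994, -0.00076153, -0.00108091,
        0.00083109]), 'effort': array([-7.85469456e-04, -5.43501663e+01, -3.61799240e+01, -5.28881890e-05,
        4.08555614e-03,  7.49260221e-05]), 'position': array([0.16506387, 0.52462176, 0.40412056]), 'tcp_rot': array([-3.14044540e+00, -5.53922773e-05,  2.83678521e+00]), 'wrist_force': array([-0.72863123,  0.4785296 ,  0.32904821]), 'torque': array([ 0.00882313, -0.02459146, -0.03408078]), 'grasp_force': 0.0, 'finger_gap': 0.9965163070687734}
scene {'fx': 418.86794181969714, 'fy': 418.86794181969714, 'cx': 313.22367991840446, 'cy': 206.39996706631268, 'k1': -0.08956119767698481, 'R': array([[ 2.19913758e-01,  9.75519317e-01,  1.47311155e-05],
       [ 6.68281682e-01, -1.50641409e-01, -7.28496231e-01],
       [-7.10659927e-01,  1.60216189e-01, -6.85049809e-01]]), 't': array([-0.14428281, -0.25062534,  1.54179782])}
top {'fx': 449.68381610782967, 'fy': 449.68381610782967, 'cx': 325.0487545759782, 'cy': 198.2600962159999, 'k1': 0.033625182266778714, 'R': array([[ 0.01023537, -0.9995855 ,  0.02690851],
       [-0.99461957, -0.01295138, -0.10278213],
       [ 0.10308803, -0.02571171, -0.99433986]]), 't': array([-0.02173137,  0.6184597 ,  1.06076857])}
```

View pics/scene0.png

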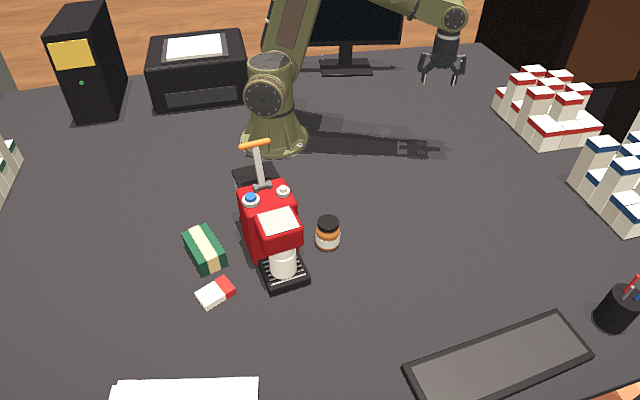

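View pics/top0.png

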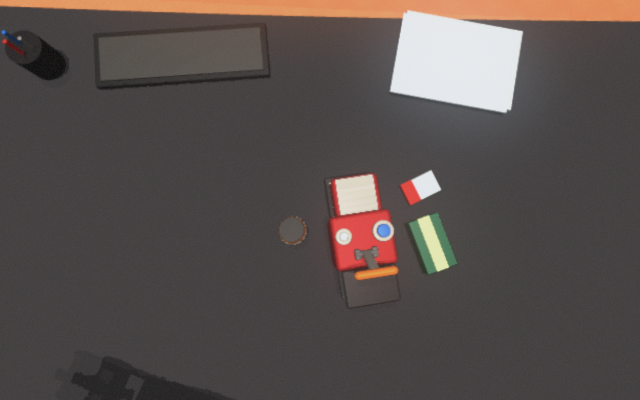

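The scene view shows the lever bar at about (255,144), the blue button at (250,199) and the white one at (283,190). In the top view they are at (377,273), (383,231) and (344,237). I'll enlarge both.

Run:
```python
import cv2,pickle,numpy as np
d=pickle.load(open("f0.pkl","rb"))
a=d["scene"]["pixels"][130:290,225:345];b=d["top"]["pixels"][165:315,320:405]
a=cv2.resize(a,None,fx=3.7,fy=3.7,interpolation=cv2.INTER_CUBIC);b=cv2.resize(b,None,fx=4,fy=4,interpolation=cv2.INTER_CUBIC)
h=max(a.shape[0],b.shape[0]);o=np.zeros((h,a.shape[1]+b.shape[1],3),np.uint8);o[:a.shape[0],:a.shape[1]]=a;o[:b.shape[0],a.shape[1]:]=b
print(a.shape,b.shape);cv2.imwrite("pics/crop.png",o[:,:,::-1])
```

```text
(592, 444, 3) (600, 340, 3)
```

View pics/crop.png

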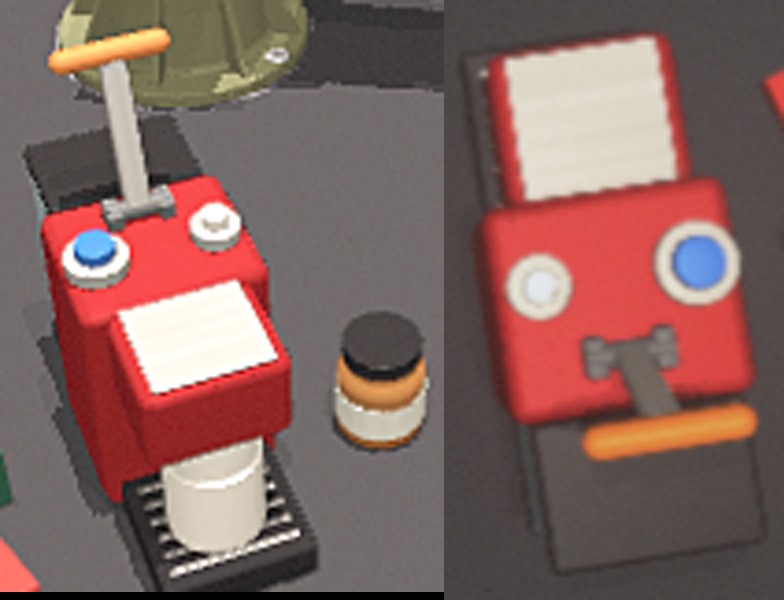

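The enlarged crop puts the blue top at about (97,243) in the scene half and (701,262) in the top half, and white at (216,217) and (540,287). The bar ends are at (52,62)/(169,38) and (585,444)/(756,420). Blue is on machine -y. Next I fit the machine pose.

```bash
cat > h.py <<'E'
import numpy as np,pickle
from scipy.spatial.transform import Rotation as Ro
from scipy.optimize import least_squares
def proj(f,X):
    c=X@f["R"].T+f["t"];s=c[:,:2]/c[:,2:];s=s*(1+f["k1"]*(s**2).sum(1,keepdims=True))
    return s*[f["fx"],f["fy"]]+[f["cx"],f["cy"]]
def world(p,P): 
    c,s=np.cos(p[2]),np.sin(p[2]);return P@np.array([[c,s,0],[-s,c,0],[0,0,1]])+[p[0],p[1],0]
E
python3 - <<'E'
from h import *
d=pickle.load(open("f0.pkl","rb"))
P=np.array([[10,-41,212],[10,41,212],[-64,-40,302],[-64,40,302]])/1e3
S=np.array([[97,243],[216,217],[52,62],[169,38]])/3.7+[225,130]
T=(np.array([[701,262],[540,287],[756,420],[585,444]])-[444,0])/4+[320,165]
r=lambda p:np.r_[proj(d["scene"],world(p,P))-S,proj(d["top"],world(p,P))-T].ravel()
o=least_squares(r,[.4,-.1,0.1]);print(o.x,o.fun.round(1))
np.save("m.npy",o.x)
print(world(o.x,np.array([[10,-41,212],[10,41,212],[-64,0,302],[79,0,212],[-30,0,197]])/1e3).round(4))
E
```

```text
[ 0.52055424 -0.08966807  0.15924005] [-1.7 -0.6 -1.2 -1.9 -1.4  0.4 -0.6 -0.4 -0.8 -0.4 -0.6 -0.6 -0.6 -0.7
 -1.6 -0. ]
[[ 0.5369 -0.1286  0.212 ]
 [ 0.5239 -0.0476  0.212 ]
 [ 0.4574 -0.0998  0.302 ]
 [ 0.5986 -0.0771  0.212 ]
 [ 0.4909 -0.0944  0.197 ]]
```

Call:
{"op": "send_rows", "data": {"series": [[[1,0,0,-0.29,-0.967],[1,0,0,-0.29,-0.967],[1,0,0,-0.29,-0.967],[1,0,0,-0.29,-0.967],[1,0,0,-0.29,-0.967],[1,0,0,-0.29,-0.967],[1,0,0,0,0],[1,0,0,0,0]]]}}

```text
clock: 0.9
position: [0.1651, 0.5246, 0.4477]
tcp_rot: [-3.141, -0.0, -2.985]
wrist_force: [0.1, -0.1, 0.2]
finger_gap: 0.004
grasp_force: 0.0
```

```bash
cat >> h.py <<'E'
def go(mx,my,z):
    "tool-axis shifts (units) to bring TCP over machine (mx,my) mm, tip at z mm"
    from cell import arm
    s=arm.state();t=world(np.load("m.npy"),np.array([[mx,my,z+173]])/1e3)[0]
    R=Ro.from_euler("xyz",s["tcp_rot"]).as_matrix()
    print(s["clock"],s["position"].round(4),s["tcp_rot"].round(3),s["wrist_force"].round(1),s["finger_gap"],"units",((t-s["position"])@R/.025).round(2))
E
python3 -c "
from h import *;go(-115,0,277)"
```

```text
0.9 [0.1651 0.5246 0.4477] [-3.141 -0.    -2.985] [ 0.1 -0.1  0.2] 0.004001432561362644 units [ -5.6  -26.5   -0.08]
```

Call:
{"op": "send_rows", "data": {"series": [[[1,-0.21,-1,0,0],[1,-0.21,-1,0,0],[1,-0.21,-1,0,0],[1,-0.21,-1,0,0],[1,-0.21,-1,0,0],[1,-0.21,-1,0,0],[1,-0.21,-1,0,0],[1,-0.21,-1,0,0]]]}}

```text
clock: 1.7
position: [0.2384, 0.3328, 0.4477]
tcp_rot: [-3.141, -0.001, -2.984]
wrist_force: [0.2, 0.2, 0.8]
finger_gap: -0.003
grasp_force: 0.0
```

Call:
{"op": "send_rows", "data": {"series": [[[1,-0.21,-1,0,0],[1,-0.21,-1,0,0],[1,-0.21,-1,0,0],[1,-0.21,-1,0,0],[1,-0.21,-1,0,0],[1,-0.21,-1,0,0],[1,-0.21,-1,0,0],[1,-0.21,-1,0,0]]]}}

```text
clock: 2.5
position: [0.3116, 0.142, 0.4478]
tcp_rot: [-3.142, -0.0, -2.984]
wrist_force: [0.7, -0.1, 0.4]
finger_gap: -0.0
grasp_force: 0.0
```

```bash
python3 -c "
from h import *;go(-115,0,277)"
```

```text
2.5 [0.3116 0.142  0.4478] [-3.142 -0.    -2.984] [ 0.7 -0.1  0.4] -4.4440136045513994e-05 units [ -2.2  -10.47  -0.09]
```

Call:
{"op": "send_rows", "data": {"series": [[[1,-0.21,-1,0,0],[1,-0.21,-1,0,0],[1,-0.21,-1,0,0],[1,-0.21,-1,0,0],[1,-0.21,-1,0,0],[1,-0.21,-1,0,0],[1,-0.21,-1,0,0],[1,-0.21,-1,0,0]]]}}

```text
clock: 3.3
position: [0.3848, -0.0489, 0.4477]
tcp_rot: [3.141, -0.001, -2.985]
wrist_force: [-0.1, -0.2, 0.1]
finger_gap: -0.001
grasp_force: 0.0
```

Call:
{"op": "send_rows", "data": {"series": [[[1,-0.2,-0.8,0,0],[1,-0.2,-0.8,0,0],[1,-0.1,-0.7,0,0],[1,0,0,0,0]]]}}

```text
clock: 3.7
position: [0.4064, -0.1038, 0.4474]
tcp_rot: [3.141, -0.001, -2.986]
wrist_force: [-0.3, 0.0, -0.1]
finger_gap: 0.0
grasp_force: 0.0
```

```bash
python3 -c "
from h import *;go(50,0,277)
from cell import arm
import cv2
f=arm.grab_frame('scene')['pixels'][80:280,180:400]
cv2.imwrite('pics/s1.png',cv2.resize(f,None,fx=2.5,fy=2.5)[:,:,::-1])"
```

```text
3.7 [ 0.4064 -0.1038  0.4474] [ 3.141e+00 -1.000e-03 -2.986e+00] [-0.3  0.  -0.1] 0.00025710392125174097 units [-6.6  -0.14 -0.11]
```

View pics/s1.png

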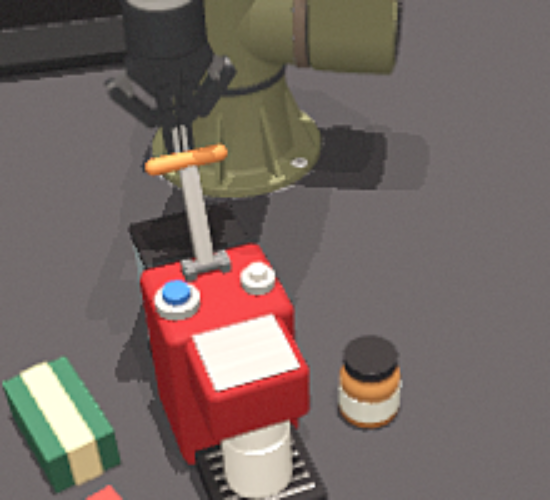

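The closed fingertips (about (182,140) in the crop) stand behind the middle of the bar. I'll push forward.

Call:
{"op": "send_rows", "data": {"series": [[[1,-0.6,0,0,0],[1,-0.6,0,0,0],[1,-0.6,0,0,0],[1,-0.6,0,0,0],[1,-0.6,0,0,0],[1,-0.6,0,0,0],[1,0,0,0,0]]]}}

```text
clock: 4.45
position: [0.4955, -0.0873, 0.4476]
tcp_rot: [3.141, -0.001, -2.982]
wrist_force: [-1.9, -0.5, 1.9]
finger_gap: 0.001
grasp_force: 1.1
```

Call:
{"op": "send_rows", "data": {"series": [[[1,-0.6,0,0,0],[1,-0.6,0,0,0],[1,-0.6,0,0,0],[1,-0.6,0,0,0],[1,-0.6,0,0,0],[1,0,0,0,0],[1,0,0,0,0]]]}}

```text
clock: 5.15
position: [0.5684, -0.076, 0.4481]
tcp_rot: [3.141, -0.0, -2.982]
wrist_force: [0.0, 0.1, 0.1]
finger_gap: -0.004
grasp_force: 0.0
```

```bash
python3 -c "
from h import *;go(10,-41,240)
from cell import arm
import cv2
f=arm.grab_frame('scene')['pixels'][80:280,180:400]
cv2.imwrite('pics/s2.png',cv2.resize(f,None,fx=2.5,fy=2.5)[:,:,::-1])"
```

```text
5.15 [ 0.5684 -0.076   0.4481] [ 3.141 -0.    -2.982] [0.  0.1 0.1] -0.004065138107713034 units [ 1.58 -1.87  1.4 ]
```

View pics/s2.png

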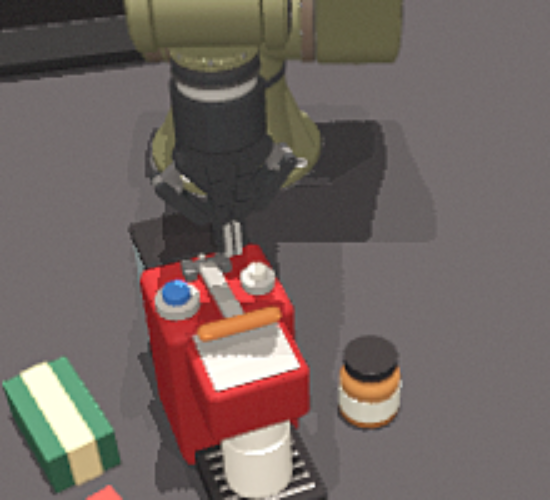

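The bar now lies over the head at about (241,324) in the crop, so the lever snapped shut. Next I move above the blue button and check that the bar pixel matches the shut pose.

Call:
{"op": "send_rows", "data": {"series": [[[1,0.53,-0.62,0,0],[1,0.53,-0.62,0,0],[1,0.52,-0.63,0,0],[1,0,0,0.7,0],[1,0,0,0.5,0],[1,0,0,0,0],[1,0,0,0,0]]]}}

```text
clock: 5.9
position: [0.5374, -0.1285, 0.4184]
tcp_rot: [3.141, -0.0, -2.982]
wrist_force: [0.3, 0.3, 0.5]
finger_gap: -0.001
grasp_force: 0.0
```

```bash
python3 -c "
from h import *;go(10,-41,212)
from cell import arm
import cv2
g=arm.grab_frame('scene');print(proj(g,world(np.load('m.npy'),np.array([[.079,0,.212]]))))
t=arm.grab_frame('top')
a=g['pixels'][140:270,200:330];b=t['pixels'][165:295,310:440]
cv2.imwrite('pics/s3.png',cv2.resize(np.hstack([a,b]),None,fx=3,fy=3,interpolation=2)[:,:,::-1])"
```

```text
5.9 [ 0.5374 -0.1285  0.4184] [ 3.141 -0.    -2.982] [0.3 0.3 0.5] -0.0008162515199670491 units [ 0.02 -0.    1.34]
[[274.85283935 209.26234233]]
```

View pics/s3.png

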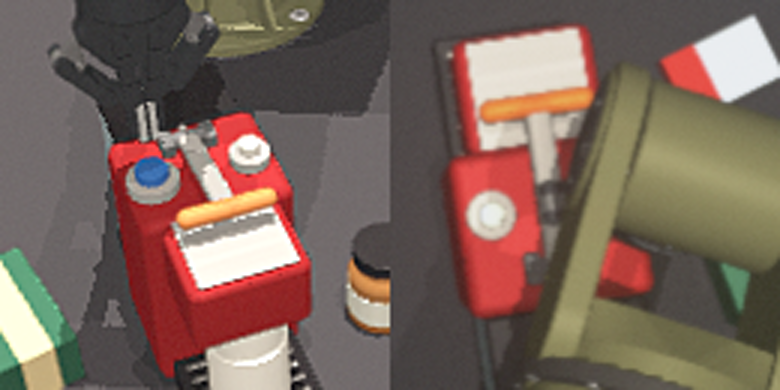

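The bar pixel matches the shut pose, and the closed tips hang over the blue button (tips at (148,138), face at (152,172)). I'll descend by force.

Call:
{"op": "send_rows", "data": {"series": [[[1,0,0,0.5,0],[1,0,0,0.4,0],[1,0,0,0.2,0],[1,0,0,0.1,0],[1,0,0,0,0],[1,0,0,0,0]]]}}

```text
clock: 6.6
position: [0.5375, -0.1288, 0.3884]
tcp_rot: [-3.141, 0.0, -2.982]
wrist_force: [0.1, -1.3, 0.1]
finger_gap: -0.0
grasp_force: 0.0
```

Call:
{"op": "send_rows", "data": {"series": [[[1,0,0,0.1,0],[1,0,0,0.1,0],[1,0,0,0,0],[1,0,0,0,0]]]}}

```text
clock: 7.0
position: [0.5375, -0.1288, 0.3834]
tcp_rot: [-3.141, 0.001, -2.982]
wrist_force: [1.2, -0.2, 3.2]
finger_gap: 0.003
grasp_force: 1.2
```

Call:
{"op": "send_rows", "data": {"series": [[[1,0,0,0.07,0],[1,0,0,0.06,0],[1,0,0,0,0],[1,0,0,0,0],[1,0,0,0,0]]]}}

```text
clock: 7.5
position: [0.5375, -0.1288, 0.3801]
tcp_rot: [-3.141, 0.0, -2.982]
wrist_force: [2.0, -0.5, 4.3]
finger_gap: -0.0
grasp_force: 2.2
```

Call:
{"op": "send_rows", "data": {"series": [[[1,0,0,0.06,0],[1,0,0,0.02,0],[1,0,0,0,0],[1,0,0,0,0],[1,0,0,0,0]]]}}

```text
clock: 8.0
position: [0.5374, -0.1288, 0.3793]
tcp_rot: [-3.141, 0.001, -2.982]
wrist_force: [-3.2, 0.3, 16.3]
finger_gap: 0.005
grasp_force: 7.8
```

Force has risen to 16 N, so the button is on its stop. It was held for over 0.3 s; I'll let go and rise.

Call:
{"op": "send_rows", "data": {"series": [[[1,0,0,-0.3,0],[1,0,0,-0.7,0],[1,0,0,-1,0],[1,0,0,-1,0],[1,0,0,-1,0],[1,0,0,0,0],[1,0,0,0,0]]]}}

```text
clock: 8.7
position: [0.5374, -0.1288, 0.4774]
tcp_rot: [3.141, -0.001, -2.982]
wrist_force: [-0.6, 0.5, -0.9]
finger_gap: -0.002
grasp_force: 0.0
```

```bash
python3 -c "
from h import *;go(10,-41,212)
from cell import arm
import cv2
g=arm.grab_frame('scene')
cv2.imwrite('pics/s4.png',cv2.resize(g['pixels'][140:320,170:350],None,fx=3,fy=3,interpolation=2)[:,:,::-1])"
```

```text
8.7 [ 0.5374 -0.1288  0.4774] [ 3.141e+00 -1.000e-03 -2.982e+00] [-0.6  0.5 -0.9] -0.002238067967258713 units [0.01 0.01 3.7 ]
```

View pics/s4.png

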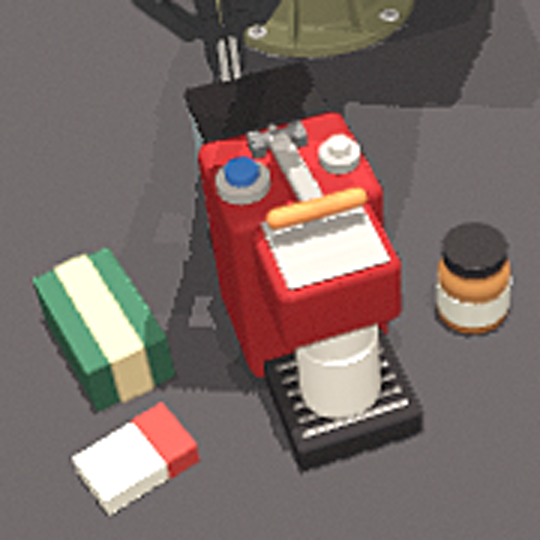

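The lever is shut (bar at (318,207)) and the blue button is up again at (241,172). The mug, jar, carton and pack haven't moved, and the gripper is clear of everything, so I'll hand in.

```bash
python3 -c "
from cell import arm
print(arm.close_job())"
```

```text
the job is handed in; nothing more can be done
None
```

I pushed the lever shut, pressed the blue button down to its stop and let it go without touching the white button or the loose items, and handed the job in at about 8.7 s; no verdict was returned.

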